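# Lock a spice jar in the one-hand jar clamp

## Robot

A 7-joint arm with a two-finger parallel gripper is mounted at the origin on a cart in front of the work surface, level with it; the furniture and walls round the work are solid. World frame = base frame: x ahead of the robot, y to its left, z up, the work surface at z = 0. Lengths are in m, angles in rad, forces in N, time in s.
With the tool pointing down it reaches from about 0.425 to 0.875 m from the base axis. Payload 8.4 kg.
Tool frame: the origin (TCP) lies on the mounting face of the last link; the fingertips stand 173 mm ahead of it and the grasp point (between the pads) lies 155 mm ahead of it; z points along the fingers, y is the line along which they close (so a half turn about z gives the same grasp; the last joint's range is limited). The gripper opens to 85 mm and grips with 20 to 120 N. Pads are 22 mm wide; open, the fingers measure 114 mm over their backs; the gripper's body (76 mm by 85 mm) begins 54 mm behind the grasp point. The pads swing forward as they close: fully open they stand 13 mm farther back than shut.
Start: joints at [-1.284, 0.333, 0.04, 1.465, -0.013, 1.343, -0.059], TCP at [0.245, 0.602, 0.405] pointing down, gripper open.
Joint ranges: [-2.58, 2.58], [-0.38, 2.09], [-1.3, 1.39], [0.25, 2.4], [-1.5, 4.64], [0.08, 2.09], [-2.65, 2.65]. Speed limits (rad/s): [2.22, 2.22, 2.79, 2.79, 3.14, 3.14, 3.14].

## Interface

Orientations are given as a unit quaternion [w, x, y, z].
In Python, from bench import readout, vision, arm gives the robot as it stands.
- The arm moves only by the tool drive_tool, never from a script. Its argument "series" is a list of rows, each an object of numbers: "ax", "ay", "az": the turn, a rotation vector about the tool's x, y, z in rad; "dx", "dy", "dz": the shift along the tool's x, y, z in cm; "hand": the finger opening in cm, from 0 to 8.54. A call has 1 to 10 rows; each row shifts and turns the commanded pose from where the row before left it, along the tool's axes as they then stand; what a row does not reach is not made up. A row lasts 1/12 s, in which the tool goes at most 41.7 mm and 7.16 degrees, less where a joint would pass 70% of its speed; a pose out of reach is approached as far as the arm can. A call with a gripper value outside its range is refused whole. The fingers move at their own pace and stop on an object; the grip force is fixed at half the most. Time passes only in rows, so rows that do not move let the fingers close. It gives the time, the measured TCP pose, the force, the opening and the grip force at its end, in the units of the state.
- readout.observe(): the state, without advancing time (a new reading comes with each control period).
- vision.camera(name): name is "side" or "top" or "wrist"; returns (picture, depth): 384x512x3 uint8, red, green, blue; 384x512 float32, m along the optical axis (not along the pixel's ray), 0 where there is no reading.
- vision.camera_info(name): a dict with "fovy" (degrees; the focal length in pixels is half the picture's height over the tangent of half this angle, whatever the lens; pixels are square), "cx", "cy" (the principal point, pixels), "R" (3x3) and "t" (3): a world point X has camera coordinates R X + t. Camera axes: x right, y down, z forward; pixel columns grow to the right and rows downward; lengths in m; the calibration is good to about 2 mm. A picture is of the moment at which its call begins: read the wrist's pose just before it. camera_info takes no time and is no camera call; for the wrist camera it gives the pose at the moment of the call.
- arm.sign_off(): hands the job in; it is judged then, once.
The state is a dict: "clock": time; "joint_pos": joint angles; "joint_velocities": joint speeds; "joint_torque": joint torques, N m; "tool_pos": TCP position; "tool_rot": TCP orientation; "contact_force": force on the tool from outside, world axes, zero at the start; "moment": the same for the moment, N m; "grip_width": finger opening in m; "gripper_force": force on a finger pad.
Only numpy, scipy, OpenCV 4.12 (cv2) and the standard library are available. Lean on these libraries where they do the work, as an engineer would, in place of code of your own. Each camera call takes 0.05 s, during which the arm holds its last target. There are 200 camera calls.

## Task

Stand the spice jar upright in the V-shaped nest of the white jar clamp and let go of it; then turn the clamp's red knob clockwise (seen from above) until the sprung pin drops into the notch of the brass cam, so that the jaw stays shut on the jar by itself when you let go. Feel for the end stop just past the notch and never force the knob against it, and leave the other things where they are.

Things in the scene. Friction and masses are not known exactly. Their poses are not given: they have to be found in the camera images.
- jar_center (a point): centre (half-way up) of the loose spice jar: clear glass, dark label and ridged black cap, round, 42 mm diameter (cap 44 mm), 105 mm tall, 0.11 kg; z axis along the jar. The amber bottle with a black cap that stands near it is another thing
- spice_jar: the same spice jar; origin at the centre of its underside
- holder: the jar clamp, fixed to the worktop; white base plate 94 x 300 x 10 mm, origin at the worktop near its middle; y axis from the knob (75 mm to the -y side of the origin) to the V nest (80 mm to the +y side), z up. Beyond the knob on the -y side is the sprung pin; the orange button on its tail sinks 6 mm towards its housing when the pin drops
- nest (a point): point on top of the base plate, 10 mm above the worktop, where the jar's axis stands when pushed fully into the 90 degree V; axes as the clamp's. V walls and jaw rise 38 mm above the plate. The V opens to -y; the open jaw's face is 27 mm from this point there, so the jar has 6 mm of play along y: best set it down 3 mm to the -y side; the jaw pushes it home
- jaw: black rubber jaw pad of the clamp, 38 x 8 x 36 mm, its top 48 mm above the worktop; on a spring, driven along +y of the clamp by the knob's eccentric. Its origin is no visible point: it lies 80 mm to the -y side of the nest point when open and moves with the jaw; axes as the clamp's
- knob_grip (a point): where to grip the red bar knob, on its vertical axis, 155 mm from the nest point on the -y side, 82 mm above the worktop. The bar is 52 mm long (along x of this point), 16 mm thick (y) and 44 mm tall: from 30 mm below this point to 14 mm above; under it a black collar of 42 mm diameter. z up; x and y turn with the knob
- knob (a joint): turn of the knob, rad; 0 at the start, grows clockwise seen from above. A spring turns it back to 0 if let go before the notch. The torque needed grows slowly to 0.3 or 0.4 N m, dips by 0.1 to 0.3 N m over about 0.1 rad as the pin drops, somewhere between 0.45 and 1.45 rad (different each time), then comes back; 0.08 rad farther is the end stop. Let go after the drop, it stays
- stop_post: fixed steel end-stop post, 10 mm diameter, beside the brass cam plate (72 mm across, 18 to 28 mm above the worktop, under the knob), 42 mm from the knob's axis; origin at its foot. A lug on the plate meets it just past the notch, felt as a steep rise of torque on the knob; over 15 N on it (0.6 N m more than the springs ask) is too much
- syrup_bottle: bystander: small amber bottle with black cap, 37 mm diameter, 84 mm tall, origin under it; leave alone
- garlic: bystander: garlic bulb, 54 mm, origin under it; leave alone
- red_onion: bystander: red onion, 65 mm, 74 mm tall, origin under it; leave alone
Not all that is in view belongs to the job. Leave any blue or turquoise look-alike of the spice_jar alone.

How it is judged:
On the way, in this order (a step that is already met when the one before it is completed fails the run):
1. the spice jar stands upright in the nest, let go, while the knob is still at its start (horizontal distance between jar_center and nest below 0.014 m and angle between spice_jar's own z axis and vertical below 0.12 rad and height (world z) of spice_jar below 0.014 m and contact force between the fingers and spice_jar below 0.3 N and value of joint knob below 0.2 rad), for 0.2 s.
2. the knob is turned and the jaw presses on the jar (value of joint knob above 0.45 rad and contact force between jaw and spice_jar above 2 N), for 0.2 s.
At the end, for the whole second after the job is handed in: with nothing held, the knob stays turned by more than 0.45 rad (it only stays when the pin is in the notch), the jaw presses on the spice jar with more than 2 N, and the jar stands upright (within 0.12 rad) and at rest on the base plate, its axis within 8 mm of the nest point (all of step 2 and horizontal distance between jar_center and nest below 0.008 m and angle between spice_jar's own z axis and vertical below 0.12 rad and height (world z) of spice_jar below 0.014 m and linear speed of spice_jar below 0.02 m/s); the robot touches nothing.
It fails at once if the knob is forced: the cam's lug presses on the end stop with more than 15 N (contact force between stop_post and anything else above 15 N).
It fails at once if the spice jar is tipped over (angle between spice_jar's own z axis and vertical above 0.6 rad).
It fails at once if the amber bottle, the garlic or the red onion is moved by more than 25 mm (distance of any of syrup_bottle, garlic, red_onion from where it was at the start of the episode above 0.025 m).
It also fails if it takes over 72 s, if anything falls off the work surface, if the arm or the gripper's body presses on something with over 40 N, if the wrist force passes 120 N, or if a joint passes its speed limit or range.

## Working session

There is one attempt and no reset: what is moved stays moved. The work goes in short steps, Python scripts to look and compute and a tool call to move; the robot and the scene stay as the last step left them, time stands still between calls to the robot, and variables do not carry over. Pictures are saved under pics/ and viewed, at most 10 in all, crops included, and the job is handed in when it is done.

Besides the shell and the picture viewer there is one more tool, called as name(argument=value, ...) on one line, values as JSON. drive_tool: Moves the arm, as the interface text tells. Its arguments: {"type":"object","properties":{"series":{"type":"array"}},"required":["series"]}

```bash
mkdir -p pics; cat > h.py <<'E'
import numpy as np, cv2
from bench import readout, vision, arm
def snap(n):
    i=vision.camera_info(n); p,d=vision.camera(n); return p,d,i
def pts(d,i):
    f=d.shape[0]/2/np.tan(np.radians(i['fovy'])/2)
    v,u=np.indices(d.shape)
    c=np.stack([(u-i['cx'])/f*d,(v-i['cy'])/f*d,d],-1)
    return (c-np.array(i['t']))@np.array(i['R'])
def save(n,p): cv2.imwrite('pics/'+n+'.png',cv2.cvtColor(p,cv2.COLOR_RGB2BGR))
E
python3 - <<'E'
from h import *
print(readout.observe())
for n in('top','side'):
    p,d,i=snap(n); save(n+'0',p); np.savez('pics/'+n+'0.npz',p=p,d=d,X=pts(d,i)); print(n,i,(d>0).mean())
a=cv2.imread('pics/top0.png'); cv2.imwrite('pics/top0b.png',cv2.resize(a,(800,600)))
a=cv2.imread('pics/side0.png'); cv2.imwrite('pics/side0b.png',cv2.resize(a,(800,600)))
E
```

```text
{'clock': 0.0, 'joint_pos': array([-1.28417705,  0.33390022,  0.03986836,  1.46626174, -0.0134036 ,
        1.34328253, -0.05848665]), 'joint_velocities': array([ 0.00137908,  0.00052495, -0.00032643,  0.00051699,  0.00023598,
       -0.00068068, -0.00095263]), 'joint_torque': array([-1.36923889e-03, -6.58540463e+01,  1.36444431e+00, -4.05567205e+01,
        1.65220600e-02,  1.23617207e-02, -6.87408402e-06]), 'tool_pos': array([0.24454773, 0.60205809, 0.40383253]), 'tool_rot': array([-1.01503616e-04,  1.91715023e-01,  9.81450315e-01, -7.86428444e-04]), 'contact_force': array([-0.9668367 , -0.12154242,  0.36134956]), 'moment': array([ 0.04205752, -0.06357387,  0.05766976]), 'gripper_force': 0.0, 'grip_width': 0.08542702646639869}
top {'fovy': 53.646453239862254, 'cx': 253.5204786678868, 'cy': 194.31401036498212, 'R': array([[ 0.01012315, -0.99986642, -0.01283216],
       [-0.99529331, -0.00883832, -0.09650449],
       [ 0.09637819,  0.01374869, -0.99524983]]), 't': array([0.15848065, 0.58621798, 0.97803954])} 0.9960174560546875
side {'fovy': 46.17105832964553, 'cx': 262.5623210540393, 'cy': 191.31409636766392, 'R': array([[ 0.5116181 , -0.85906732,  0.0158197 ],
       [-0.70707888, -0.43141889, -0.56028315],
       [ 0.48814586,  0.27546523, -0.82815006]]), 't': array([-0.16628603,  0.53966069,  0.8126997 ])} 0.996063232421875
```

View pics/top0b.png

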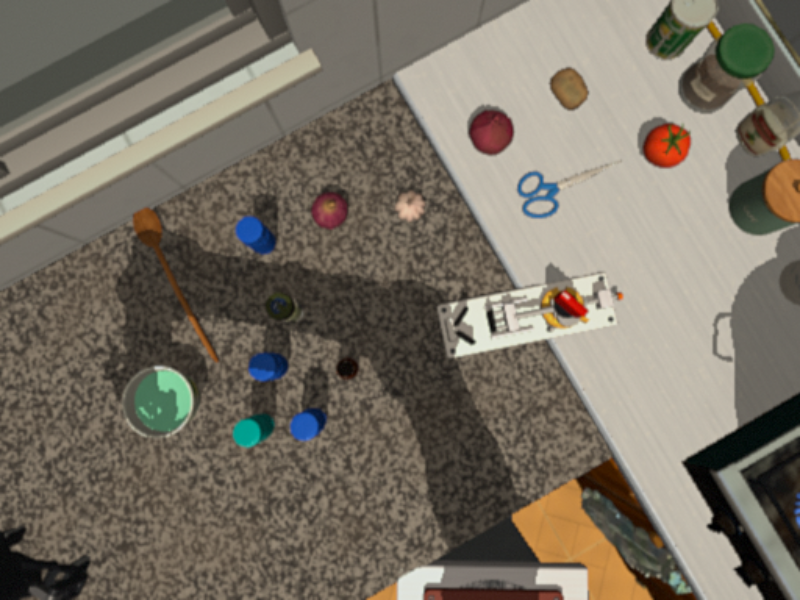

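View pics/side0b.png

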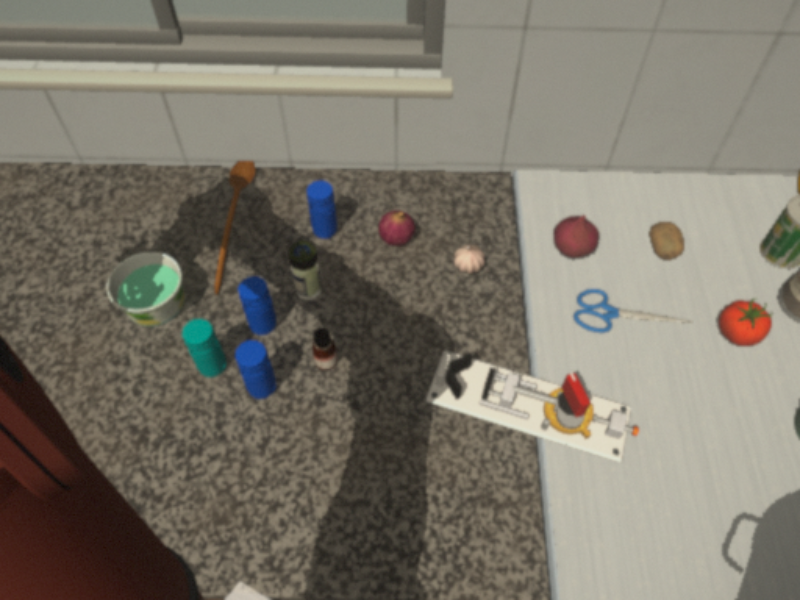

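The top view shows the jar at about (281,307) of 800x600, the amber bottle at (347,368), and the clamp from its nest at (460,323) to its knob at (571,303). The side view agrees, with the jar at (304,270). Next I measure their positions.

```bash
python3 - <<'E'
from h import *
for n,jar,hol in(('top',(180,196),(345,200)),('side',(194,160),(340,260))):
    z=np.load(f'pics/{n}0.npz'); p,d,X=z['p'],z['d'],z['X']; Z=X[...,2]
    u,v=jar; w=np.s_[v-26:v+30,u-22:u+22]
    A=X[w].reshape(-1,3)
    print(n,'table z',np.median(A[:,2]),'zmax',np.sort(A[:,2])[-8:])
    m=(A[:,2]>.09)&(A[:,2]<.12); print('cap',m.sum(),np.median(A[m],0),(A[m].min(0)+A[m].max(0))/2,np.ptp(A[m],axis=0))
    c=cv2.minEnclosingCircle(A[m][:,:2].astype(np.float32)); print('circ',c)
    u,v=hol; r=np.zeros(Z.shape,bool); r[v-50:v+50,u-75:u+75]=1
    m=r&(Z>.006)&(Z<.1)
    k,l,s,c=cv2.connectedComponentsWithStats(m.astype(np.uint8)); j=1+np.argmax(s[1:,4]); M=l==j
    low=M&(Z<.016)
    print('rect',cv2.minAreaRect(X[low][:,:2].astype(np.float32)),'z',np.median(Z[low]))
    R=p.astype(int); 
    red=r&(R[...,0]>110)&(R[...,1]<60)&(R[...,2]<70)&(Z>.085)&(Z<.11)
    print('knob',red.sum(),X[red].mean(0),cv2.minAreaRect(X[red][:,:2].astype(np.float32)))
    bl=r&(R.max(2)<60)&(Z>.042)&(Z<.054)
    print('black top n',bl.sum()); 
    o=r&(R[...,0]>180)&(R[...,1]<130)&(R[...,2]<90)&(Z>.015)&(Z<.06); print('or',o.sum(),np.median(X[o],0))
    bm=np.zeros_like(r); 
E
python3 - <<'E'
import cv2
a=cv2.imread('pics/top0.png')[165:235,270:410]; b=cv2.imread('pics/side0.png')[215:300,265:415]
a=cv2.resize(a,(600,300),interpolation=2); b=cv2.resize(b,(530,300),interpolation=2)
b=cv2.copyMakeBorder(b,0,0,0,70,0); cv2.imwrite('pics/crop.png',cv2.vconcat([a,b]))
E
```

```text
top table z -7.834566548720024e-05 zmax [1.032 1.032 1.032 1.032 1.032 1.032 1.032 1.032]
cap 265 [0.57155562 0.3472743  0.10502602] [0.57275991 0.34783133 0.10056541] [0.04499667 0.04224221 0.01961258]
circ ((0.5727117657661438, 0.34846359491348267), 0.02266717702150345)
rect ((0.5730125904083252, -0.06507931649684906), (0.10512188076972961, 0.31077060103416443), 12.591772079467773) z 0.00963968366716676
knob 107 [ 0.57969032 -0.11698479  0.09442636] ((0.5826800465583801, -0.11698361486196518), (0.046871669590473175, 0.016925867646932602), 48.423828125)
black top n 115
or 8 [ 0.60081969 -0.21317147  0.02853134]
side table z 0.0006661080533048344 zmax [0.97803069 0.97803069 0.97803069 0.97803069 0.97803069 0.97803069
 0.97803069 0.97803069]
cap 260 [0.5696193  0.34461643 0.10425323] [0.57224739 0.34696913 0.09967681] [0.04468146 0.04443094 0.01925762]
circ ((0.5735916495323181, 0.3472879230976105), 0.02386375702917576)
rect ((0.5860872864723206, -0.06596741080284119), (0.1289392113685608, 0.3162943422794342), 10.981447219848633) z 0.009533366109082847
knob 131 [ 0.57633843 -0.12034471  0.09356455] ((0.5796008706092834, -0.11935626715421677), (0.04463695362210274, 0.013836960308253765), 47.48338317871094)
black top n 117
or 7 [ 0.6021264  -0.21417024  0.02854996]
```

View pics/crop.png

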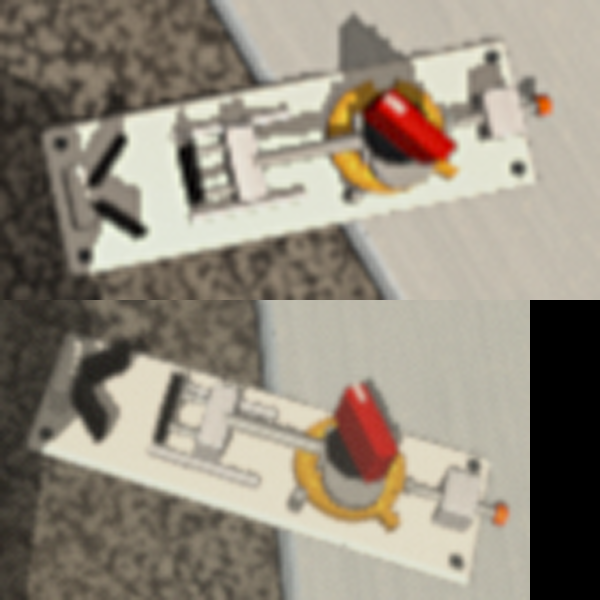

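The crop shows the plate corners, the two black V walls, the jaw, the knob lying diagonally and the orange button. I'll refine the plate axis by casting rays onto known planes.

```bash
python3 - <<'E'
from h import *
def ray(n,uv,h):
    i=vision.camera_info(n); f=192/np.tan(np.radians(i['fovy'])/2); R=np.array(i['R']);t=np.array(i['t'])
    uv=np.atleast_2d(uv).astype(float); D=np.c_[(uv[:,0]-i['cx'])/f,(uv[:,1]-i['cy'])/f,np.ones(len(uv))]@R; o=-R.T@t
    return (o+D*((h-o[2])/D[:,2])[:,None])[:,:2]
T=lambda q:np.array(q)/(600/140,300/70)+(270,165)-.5+.0
S=lambda q:(np.array(q)-(0,300))/(530/150,300/85)+(265,215)-.5
for n,F,c,vw,kb,jaw,bt in(('top',T,[(43,130),(500,40),(535,182),(80,275)],[(122,137),(92,184),(97,202),(143,235)],[(395,92),(452,150)],[(183,147),(197,203)],(545,105)),
  ('side',S,[(75,336),(490,462),(467,583),(32,446)],[(130,350),(88,372),(85,395),(103,440)],[(353,388),(383,470)],[(178,375),(160,440)],(502,515))):
    P=ray(n,F(c),.01); print(n,'corners',P.round(4).tolist(),'ctr',P.mean(0)); 
    y=P[0]-P[1]+P[3]-P[2]; y/=np.linalg.norm(y); x=np.array([y[1],-y[0]])
    print(' sizes',np.linalg.norm(P[0]-P[1]),np.linalg.norm(P[1]-P[2]),'ang',np.degrees(np.arctan2(-y[0],y[1])))
    z=np.load(f'pics/{n}0.npz'); p=z['p'].astype(int);X=z['X'];Z=X[...,2]
    r=(abs(X[...,0]-.58)<.1)&(abs(X[...,1]+.06)<.2)
    red=r&(p[...,0]>110)&(p[...,1]<60)&(p[...,2]<75)&(Z>.091)&(Z<.105)
    q=cv2.minAreaRect(ray(n,np.argwhere(red)[:,::-1],.096).astype(np.float32)); print(' knob',q)
    k=np.array(q[0]); print(' nest from knob',k+.155*y,'from ctr',P.mean(0)+.08*y,' knob from ctr',P.mean(0)-.075*y)
    print(' V',ray(n,F(vw),.048).round(4).tolist(),'jaw',ray(n,F(jaw),.048).round(4).tolist(),'btn',ray(n,F(bt),.028))
    for nm,m in(('V/jaw tops',r&(p.max(2)<70)&(Z>.044)&(Z<.052)),):
        L=(X[m][:,:2]-P.mean(0)); a=np.c_[L@x,L@y]
        for lo,hi,s in((.05,.15,'V'),(.03,.07,'jaw')):
            b=a[(a[:,1]>lo)&(a[:,1]<hi)]; print(s,len(b),b.min(0),b.max(0),b.mean(0))
E
```

```text
top corners [[0.5858, 0.094], [0.6454, -0.1941], [0.5558, -0.2138], [0.495, 0.0706]] ctr [ 0.57049886 -0.06083375]
 sizes 0.29425189112478256 0.0917614835184114 ang 11.884629737217958
 knob ((0.5818681716918945, -0.11594776064157486), (0.0471280962228775, 0.015314159914851189), 48.417686462402344)
 nest from knob [0.54994721 0.0357297 ] from ctr [0.55402353 0.01745139]  knob from ctr [ 0.58594449 -0.13422607]
 V [[0.5783, 0.0482], [0.5496, 0.0664], [0.5387, 0.0634], [0.5191, 0.0357]] jaw [[0.5725, 0.0114], [0.5387, 0.0031]] btn [[ 0.60231766 -0.21478203]]
V 92 [-0.0291413   0.06351364] [0.0294068  0.12842232] [-0.00093077  0.09831616]
jaw 30 [-0.01602182  0.06351364] [0.01813277 0.06969462] [-4.30216599e-05  6.72553246e-02]
side corners [[0.5847, 0.0882], [0.6443, -0.1966], [0.5562, -0.2145], [0.4956, 0.0715]] ctr [ 0.57020768 -0.06286577]
 sizes 0.29091381136748207 0.08991025388604361 ang 11.886217310429092
 knob ((0.5781853199005127, -0.11931727826595306), (0.04555504396557808, 0.014670073054730892), 48.73495864868164)
 nest from knob [0.54626016 0.0323593 ] from ctr [0.55373018 0.01541891]  knob from ctr [ 0.58565534 -0.13625767]
 V [[0.5742, 0.0427], [0.545, 0.0587], [0.5289, 0.0521], [0.5064, 0.0263]] jaw [[0.574, 0.0066], [0.5255, -0.0052]] btn [[ 0.60214833 -0.21555455]]
V 113 [-0.03153053  0.06399995] [0.03125338 0.13007841] [-0.00073916  0.10386375]
jaw 28 [-0.01663538  0.06399995] [0.01586979 0.06854105] [-0.00078524  0.06636726]
```

drive_tool(series=[{"dx": -3.8,"dy": -1.1},{"dx": -3.8,"dy": -1.1},{"dx": -3.8,"dy": -1.1},{"dx": -3.8,"dy": -1.1},{"dx": -3.8,"dy": -1.1},{"dx": -3.8,"dy": -1.1},{"dx": -3.8,"dy": -1.1},{"dx": -3.8,"dy": -1.1},{"dx": -3.8,"dy": -1.1},{"dx": -3.8,"dy": -1.1}])

```text
invalid input at $.series[0]: expected keys ax, ay, az, dx, dy, dz, hand
```

drive_tool(series=[{"dx": -1.95,"dy": -0.2},{"dz": 1.5},{"dz": 1.5},{"dz": 1.5},{},{},{}])

```text
invalid input at $.series[0]: expected keys ax, ay, az, dx, dy, dz, hand
```

```bash
cat >> h.py <<'E'
from scipy.spatial.transform import Rotation as Ro
def to(P,s=None):
    "shift in tool axes, cm, to TCP position P"
    s=s or readout.observe(); q=s['tool_rot']; R=Ro.from_quat([*q[1:],q[0]]).as_matrix()
    return (R.T@(np.array(P)-s['tool_pos'])*100).round(2), R
E
python3 - <<'E'
from h import *
s=readout.observe(); print(s['clock'],s['tool_pos'],s['joint_pos'].round(2),s['grip_width'],s['contact_force'])
print(to([.573,.348,.225]))
p,d,i=snap('wrist'); save('w1',p); X=pts(d,i); A=X.reshape(-1,3)
m=(A[:,2]>.09)&(A[:,2]<.115)&(np.hypot(A[:,0]-.573,A[:,1]-.348)<.05)
print(m.sum(),np.median(A[m],0),cv2.minEnclosingCircle(A[m][:,:2].astype(np.float32)))
E
```

```text
0.1 [0.24453221 0.602085   0.40389334] [-1.28  0.33  0.04  1.47 -0.01  1.34 -0.06] 0.08531579671926302 [-0.60207619  0.2059558  -0.10756492]
(array([-39.99, -11.15,  17.91]), array([[-9.26507245e-01,  3.76276646e-01, -4.58230120e-04],
       [ 3.76276908e-01,  9.26506151e-01, -1.42885128e-03],
       [-1.13090341e-04, -1.49626247e-03, -9.99998874e-01]]))
0 [nan nan nan] ((0.0, 0.0), 0.0)
  return _methods._mean(a, axis=axis, dtype=dtype,
  ret = um.true_divide(
```

View pics/w1.png

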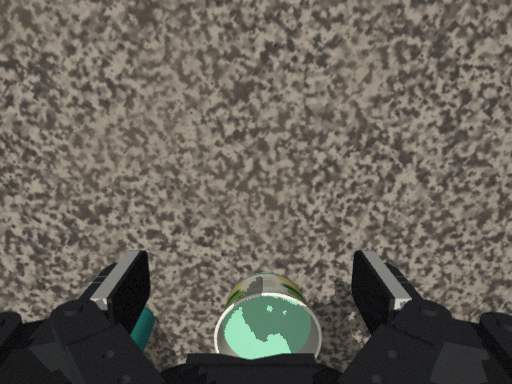

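The arm hasn't moved, because each row needs all seven keys. The wrist picture shows only the bowl, at about (268,330), below the gripper.

drive_tool(series=[{"ax": 0,"ay": 0,"az": 0,"dx": -3.8,"dy": -1.1,"dz": 0,"hand": 8.5},{"ax": 0,"ay": 0,"az": 0,"dx": -3.8,"dy": -1.1,"dz": 0,"hand": 8.5},{"ax": 0,"ay": 0,"az": 0,"dx": -3.8,"dy": -1.1,"dz": 0,"hand": 8.5},{"ax": 0,"ay": 0,"az": 0,"dx": -3.8,"dy": -1.1,"dz": 0,"hand": 8.5},{"ax": 0,"ay": 0,"az": 0,"dx": -3.8,"dy": -1.1,"dz": 0,"hand": 8.5},{"ax": 0,"ay": 0,"az": 0,"dx": -3.8,"dy": -1.1,"dz": 0,"hand": 8.5},{"ax": 0,"ay": 0,"az": 0,"dx": -3.8,"dy": -1.1,"dz": 0,"hand": 8.5},{"ax": 0,"ay": 0,"az": 0,"dx": -3.8,"dy": -1.1,"dz": 0,"hand": 8.5},{"ax": 0,"ay": 0,"az": 0,"dx": -3.8,"dy": -1.1,"dz": 0,"hand": 8.5},{"ax": 0,"ay": 0,"az": 0,"dx": -3.8,"dy": -1.1,"dz": 0,"hand": 8.5}])

```text
clock: 0.98
tool_pos: [0.5565, 0.3558, 0.4046]
tool_rot: [-0.0, 0.192, 0.981, -0.0]
contact_force: [0.1, 0.9, 0.7]
grip_width: 0.085
gripper_force: 0.0
```

drive_tool(series=[{"ax": 0,"ay": 0,"az": 0,"dx": -2,"dy": -0.2,"dz": 1.5,"hand": 8.5},{"ax": 0,"ay": 0,"az": 0,"dx": 0,"dy": 0,"dz": 1.5,"hand": 8.5},{"ax": 0,"ay": 0,"az": 0,"dx": 0,"dy": 0,"dz": 1.5,"hand": 8.5},{"ax": 0,"ay": 0,"az": 0,"dx": 0,"dy": 0,"dz": 0,"hand": 8.5},{"ax": 0,"ay": 0,"az": 0,"dx": 0,"dy": 0,"dz": 0,"hand": 8.5},{"ax": 0,"ay": 0,"az": 0,"dx": 0,"dy": 0,"dz": 0,"hand": 8.5}])

```text
clock: 1.48
tool_pos: [0.573, 0.3483, 0.3606]
tool_rot: [0.0, 0.191, 0.982, 0.0]
contact_force: [-0.4, -0.1, 0.7]
grip_width: 0.0845
gripper_force: 0.0
```

```bash
cat > look.py <<'E'
from h import *
s=readout.observe(); print(s['clock'],s['tool_pos'],s['joint_pos'].round(2),s['grip_width'],s['contact_force'])
print(to([.573,.348,.225],s)[0])
p,d,i=snap('wrist'); X=pts(d,i); A=X.reshape(-1,3)
m=(A[:,2]>.09)&(A[:,2]<.115)&(np.hypot(A[:,0]-.573,A[:,1]-.348)<.05)
print(m.sum(),np.median(A[m],0),cv2.minEnclosingCircle(A[m][:,:2].astype(np.float32)))
E
python3 look.py
```

```text
1.4833 [0.57295999 0.34829888 0.36055892] [-0.79  0.4   0.23  1.48 -0.1   1.27  0.64] 0.0845210075731162 [-0.41005085 -0.08367615  0.70586327]
[-1.000e-02 -3.000e-02  1.356e+01]
3250 [0.5710843  0.35010587 0.10533061] ((0.5732289552688599, 0.3492274880409241), 0.022582249715924263)
```

drive_tool(series=[{"ax": 0,"ay": 0,"az": 0,"dx": 0,"dy": 0.1,"dz": 2.5,"hand": 8.5},{"ax": 0,"ay": 0,"az": 0,"dx": 0,"dy": 0,"dz": 2.5,"hand": 8.5},{"ax": 0,"ay": 0,"az": 0,"dx": 0,"dy": 0,"dz": 2.5,"hand": 8.5},{"ax": 0,"ay": 0,"az": 0,"dx": 0,"dy": 0,"dz": 2.5,"hand": 8.5},{"ax": 0,"ay": 0,"az": 0,"dx": 0,"dy": 0,"dz": 2,"hand": 8.5},{"ax": 0,"ay": 0,"az": 0,"dx": 0,"dy": 0,"dz": 1.5,"hand": 8.5},{"ax": 0,"ay": 0,"az": 0,"dx": 0,"dy": 0,"dz": 0,"hand": 8.5},{"ax": 0,"ay": 0,"az": 0,"dx": 0,"dy": 0,"dz": 0,"hand": 6},{"ax": 0,"ay": 0,"az": 0,"dx": 0,"dy": 0,"dz": 0,"hand": 5},{"ax": 0,"ay": 0,"az": 0,"dx": 0,"dy": 0,"dz": 0,"hand": 5}])

```text
clock: 2.37
tool_pos: [0.574, 0.3493, 0.2268]
tool_rot: [0.001, 0.192, 0.981, 0.001]
contact_force: [-0.5, 0.9, 0.2]
grip_width: 0.0515
gripper_force: 0.0
```

drive_tool(series=[{"ax": 0,"ay": 0,"az": 0,"dx": 0,"dy": 0,"dz": 0,"hand": 4.6},{"ax": 0,"ay": 0,"az": 0,"dx": 0,"dy": 0,"dz": 0,"hand": 4.2},{"ax": 0,"ay": 0,"az": 0,"dx": 0,"dy": 0,"dz": 0,"hand": 3.8},{"ax": 0,"ay": 0,"az": 0,"dx": 0,"dy": 0,"dz": 0,"hand": 3.5},{"ax": 0,"ay": 0,"az": 0,"dx": 0,"dy": 0,"dz": 0,"hand": 3.5},{"ax": 0,"ay": 0,"az": 0,"dx": 0,"dy": 0,"dz": 0,"hand": 3.5},{"ax": 0,"ay": 0,"az": 0,"dx": 0,"dy": 0,"dz": 0,"hand": 3.5}])

```text
clock: 2.95
tool_pos: [0.5739, 0.3491, 0.2264]
tool_rot: [0.001, 0.192, 0.981, 0.001]
contact_force: [-0.2, 0.6, 6.8]
grip_width: 0.0424
gripper_force: 59.5
```

drive_tool(series=[{"ax": 0,"ay": 0,"az": 0,"dx": 0,"dy": 0,"dz": -0.5,"hand": 3.5},{"ax": 0,"ay": 0,"az": 0,"dx": 0,"dy": 0,"dz": -1.5,"hand": 3.5},{"ax": 0,"ay": 0,"az": 0,"dx": 0,"dy": 0,"dz": -2,"hand": 3.5},{"ax": 0,"ay": 0,"az": 0,"dx": 0,"dy": 0,"dz": -2,"hand": 3.5},{"ax": 0,"ay": 0,"az": 0,"dx": 0,"dy": 0,"dz": -2,"hand": 3.5},{"ax": 0,"ay": 0,"az": 0,"dx": 0,"dy": 0,"dz": -1.5,"hand": 3.5},{"ax": 0,"ay": 0,"az": 0,"dx": 0,"dy": 0,"dz": -0.5,"hand": 3.5}])

```text
clock: 3.53
tool_pos: [0.5739, 0.3489, 0.3279]
tool_rot: [0.001, 0.192, 0.981, 0.001]
contact_force: [0.1, 0.6, -1.4]
grip_width: 0.0418
gripper_force: 60.8
```

```bash
python3 - <<'E'
from h import *
s=readout.observe(); print(s['tool_pos'],s['grip_width'],s['gripper_force'],s['contact_force'],to([.551,.0305,s['tool_pos'][2]],s)[0])
E
```

```text
[0.57393848 0.34894511 0.32785962] 0.04184615064739665 60.80159956747593 [ 0.13871268  0.59314799 -1.37109245] [ -9.86 -30.36  -0.08]
```

drive_tool(series=[{"ax": 0,"ay": 0,"az": 0,"dx": -0.5,"dy": -1.5,"dz": 0,"hand": 3.5},{"ax": 0,"ay": 0,"az": 0,"dx": -1,"dy": -3.2,"dz": 0,"hand": 3.5},{"ax": 0,"ay": 0,"az": 0,"dx": -1.2,"dy": -3.6,"dz": 0,"hand": 3.5},{"ax": 0,"ay": 0,"az": 0,"dx": -1.2,"dy": -3.6,"dz": 0,"hand": 3.5},{"ax": 0,"ay": 0,"az": 0,"dx": -1.2,"dy": -3.6,"dz": 0,"hand": 3.5},{"ax": 0,"ay": 0,"az": 0,"dx": -1.2,"dy": -3.6,"dz": 0,"hand": 3.5},{"ax": 0,"ay": 0,"az": 0,"dx": -1.2,"dy": -3.6,"dz": 0,"hand": 3.5},{"ax": 0,"ay": 0,"az": 0,"dx": -1.2,"dy": -3.6,"dz": 0,"hand": 3.5},{"ax": 0,"ay": 0,"az": 0,"dx": -0.8,"dy": -2.8,"dz": 0,"hand": 3.5},{"ax": 0,"ay": 0,"az": 0,"dx": -0.4,"dy": -1.3,"dz": 0,"hand": 3.5}])

```text
clock: 4.37
tool_pos: [0.5495, 0.0244, 0.324]
tool_rot: [-0.001, 0.195, 0.981, -0.001]
contact_force: [-0.6, -1.1, -0.9]
grip_width: 0.0422
gripper_force: 60.9
```

drive_tool(series=[{"ax": 0,"ay": 0,"az": 0,"dx": 0,"dy": 0,"dz": 0,"hand": 3.5},{"ax": 0,"ay": 0,"az": 0,"dx": 0,"dy": 0,"dz": 0,"hand": 3.5},{"ax": 0,"ay": 0,"az": 0,"dx": 0,"dy": 0,"dz": 0,"hand": 3.5}])

```text
clock: 4.62
tool_pos: [0.5506, 0.0312, 0.3242]
tool_rot: [-0.0, 0.191, 0.982, 0.0]
contact_force: [0.1, 0.9, -1.4]
grip_width: 0.0422
gripper_force: 60.9
```

```bash
cat > chk.py <<'E'
from h import *
s=readout.observe(); print(s['tool_pos'],to([.551,.0305,.236],s)[0])
p,d,i=snap('wrist'); save('w2',p); np.savez('pics/w2.npz',p=p,d=d,X=pts(d,i))
X=pts(d,i);Z=X[...,2]; P=p.astype(int)
y=np.array([-.206,.9786]);x=np.array([y[1],-y[0]]); n=np.array([.550,.0334])
L=X[...,:2]-n; a=L@x; b=L@y
m=(P.max(2)<75)&(Z>.042)&(Z<.054)&(abs(a)<.06)&(abs(b)<.08)
print('V',m.sum(),a[m].min(),a[m].max(),b[m].min(),b[m].max())
for lo in(-.04,-.03,-.02,-.01,.0,.01,.02,.03):
    q=m&(a>=lo)&(a<lo+.01)&(b>0); print(lo,q.sum(),b[q].min() if q.any() else '')
r=(P[...,0]>110)&(P[...,1]<60)&(P[...,2]<75)&(Z>.088)&(Z<.11)&(b<-.1); print('knob n',r.sum(), cv2.minAreaRect(X[r][:,:2].astype(np.float32)) if r.sum()>5 else '')
E
python3 chk.py
```

```text
[0.55058445 0.03118063 0.32422103] [-0.07 -0.05  8.82]
V 1057 -0.031098078749816047 0.029478290332019066 -0.03395444960257415 0.032979624980685456
-0.04 8 0.007520064903380132
-0.03 193 0.004470071703284164
-0.02 231 0.01017379489578362
-0.01 120 0.020347245799992246
0.0 81 0.022861858706527644
0.01 197 0.01428123897132397
0.02 70 0.013627703138369893
0.03 0 
knob n 125 ((0.5656545758247375, -0.13084793090820312), (0.005980933550745249, 0.014289405196905136), 10.892653465270996)
```

View pics/w2.png

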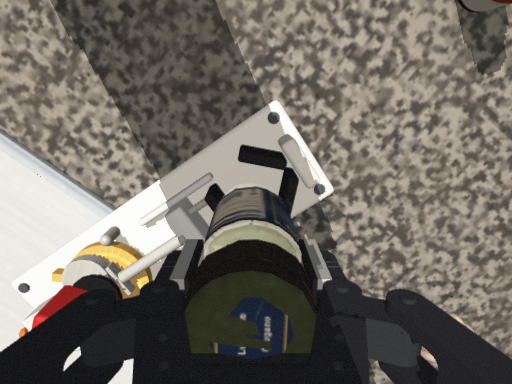

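The wrist view shows the jar hanging upright at (250,270), with its foot between the jaw at (215,195) and the V at (275,165), so it is lined up with the nest. Lowering it now.

drive_tool(series=[{"ax": 0,"ay": 0,"az": 0,"dx": 0,"dy": 0,"dz": 1,"hand": 3.5},{"ax": 0,"ay": 0,"az": 0,"dx": 0,"dy": 0,"dz": 1.5,"hand": 3.5},{"ax": 0,"ay": 0,"az": 0,"dx": 0,"dy": 0,"dz": 1.2,"hand": 3.5},{"ax": 0,"ay": 0,"az": 0,"dx": 0,"dy": 0,"dz": 1,"hand": 3.5},{"ax": 0,"ay": 0,"az": 0,"dx": 0,"dy": 0,"dz": 1,"hand": 3.5},{"ax": 0,"ay": 0,"az": 0,"dx": 0,"dy": 0,"dz": 0.8,"hand": 3.5},{"ax": 0,"ay": 0,"az": 0,"dx": 0,"dy": 0,"dz": 0.8,"hand": 3.5},{"ax": 0,"ay": 0,"az": 0,"dx": 0,"dy": 0,"dz": 0.6,"hand": 3.5},{"ax": 0,"ay": 0,"az": 0,"dx": 0,"dy": 0,"dz": 0.5,"hand": 3.5},{"ax": 0,"ay": 0,"az": 0,"dx": 0,"dy": 0,"dz": 0,"hand": 3.5}])

```text
clock: 5.5
tool_pos: [0.5505, 0.0299, 0.2397]
tool_rot: [-0.001, 0.192, 0.981, -0.0]
contact_force: [0.3, 0.3, -1.2]
grip_width: 0.0417
gripper_force: 60.9
```

drive_tool(series=[{"ax": 0,"ay": 0,"az": 0,"dx": 0,"dy": 0,"dz": 0.1,"hand": 3.5},{"ax": 0,"ay": 0,"az": 0,"dx": 0,"dy": 0,"dz": 0.1,"hand": 3.5},{"ax": 0,"ay": 0,"az": 0,"dx": 0,"dy": 0,"dz": 0,"hand": 3.5},{"ax": 0,"ay": 0,"az": 0,"dx": 0,"dy": 0,"dz": 0,"hand": 3.5}])

```text
clock: 5.83
tool_pos: [0.5509, 0.0299, 0.239]
tool_rot: [0.0, 0.192, 0.981, 0.0]
contact_force: [-0.4, 0.5, -1.0]
grip_width: 0.0419
gripper_force: 60.9
```

drive_tool(series=[{"ax": 0,"ay": 0,"az": 0,"dx": 0,"dy": 0,"dz": 0.1,"hand": 3.5},{"ax": 0,"ay": 0,"az": 0,"dx": 0,"dy": 0,"dz": 0.1,"hand": 3.5},{"ax": 0,"ay": 0,"az": 0,"dx": 0,"dy": 0,"dz": 0,"hand": 3.5},{"ax": 0,"ay": 0,"az": 0,"dx": 0,"dy": 0,"dz": 0,"hand": 3.5}])

```text
clock: 6.17
tool_pos: [0.5507, 0.0299, 0.2367]
tool_rot: [-0.0, 0.192, 0.981, -0.0]
contact_force: [-0.4, 0.2, -0.6]
grip_width: 0.042
gripper_force: 60.9
```

drive_tool(series=[{"ax": 0,"ay": 0,"az": 0,"dx": 0,"dy": 0,"dz": 0.1,"hand": 3.5},{"ax": 0,"ay": 0,"az": 0,"dx": 0,"dy": 0,"dz": 0,"hand": 3.5},{"ax": 0,"ay": 0,"az": 0,"dx": 0,"dy": 0,"dz": 0,"hand": 3.5}])

```text
clock: 6.42
tool_pos: [0.5511, 0.0298, 0.2365]
tool_rot: [0.0, 0.192, 0.981, 0.0]
contact_force: [-1.7, -0.2, 5.2]
grip_width: 0.0418
gripper_force: 61.3
```

The jar is touching the plate at the expected height, so I release it gently.

drive_tool(series=[{"ax": 0,"ay": 0,"az": 0,"dx": 0,"dy": 0,"dz": 0,"hand": 4.3},{"ax": 0,"ay": 0,"az": 0,"dx": 0,"dy": 0,"dz": 0,"hand": 4.6},{"ax": 0,"ay": 0,"az": 0,"dx": 0,"dy": 0,"dz": 0,"hand": 5},{"ax": 0,"ay": 0,"az": 0,"dx": 0,"dy": 0,"dz": 0,"hand": 6},{"ax": 0,"ay": 0,"az": 0,"dx": 0,"dy": 0,"dz": 0,"hand": 7.5},{"ax": 0,"ay": 0,"az": 0,"dx": 0,"dy": 0,"dz": 0,"hand": 8.5},{"ax": 0,"ay": 0,"az": 0,"dx": 0,"dy": 0,"dz": 0,"hand": 8.5},{"ax": 0,"ay": 0,"az": 0,"dx": 0,"dy": 0,"dz": 0,"hand": 8.5}])

```text
clock: 7.08
tool_pos: [0.5507, 0.0299, 0.2357]
tool_rot: [-0.0, 0.192, 0.981, -0.0]
contact_force: [0.6, -0.8, 0.5]
grip_width: 0.085
gripper_force: 0.0
```

drive_tool(series=[{"ax": 0,"ay": 0,"az": 0,"dx": 0,"dy": 0,"dz": -0.5,"hand": 8.5},{"ax": 0,"ay": 0,"az": 0,"dx": 0,"dy": 0,"dz": -1.5,"hand": 8.5},{"ax": 0,"ay": 0,"az": 0,"dx": 0,"dy": 0,"dz": -3,"hand": 8.5},{"ax": 0,"ay": 0,"az": 0,"dx": 0,"dy": 0,"dz": -3,"hand": 8.5},{"ax": 0,"ay": 0,"az": 0,"dx": 0,"dy": 0,"dz": -3,"hand": 8.5},{"ax": 0,"ay": 0,"az": 0,"dx": 0,"dy": 0,"dz": -2,"hand": 8.5},{"ax": 0,"ay": 0,"az": 0,"dx": 0,"dy": 0,"dz": 0,"hand": 8.5},{"ax": 0,"ay": 0,"az": 0,"dx": 0,"dy": 0,"dz": 0,"hand": 8.5}])

```text
clock: 7.75
tool_pos: [0.551, 0.0299, 0.3672]
tool_rot: [0.001, 0.192, 0.981, 0.001]
contact_force: [-0.7, -0.5, -0.4]
grip_width: 0.0851
gripper_force: 0.0
```

```bash
cat > jar.py <<'E'
from h import *
y=np.array([-.206,.9786]);x=np.array([y[1],-y[0]]); n=np.array([.550,.0334])
s=readout.observe(); print(s['clock'],s['tool_pos'],to([.5815,-.1180,s['tool_pos'][2]],s)[0])
for c in('wrist','top','side'):
    p,d,i=snap(c); X=pts(d,i); A=X.reshape(-1,3)
    m=(A[:,2]>.098)&(A[:,2]<.125)&(np.hypot(*(A[:,:2]-n).T)<.06)
    if m.sum()>20:
        q=cv2.minEnclosingCircle(A[m][:,:2].astype(np.float32)); l=np.array(q[0])-n
        print(c,'jar',m.sum(),np.percentile(A[m][:,2],[5,50,95]),q,'rel nest x,y',l@x,l@y)
    P=p.astype(int); Z=X[...,2]; L=X[...,:2]-n; b=L@y;a=L@x
    r=(P[...,0]>110)&(P[...,1]<60)&(P[...,2]<75)&(Z>.088)&(Z<.11)&(b<-.1)&(b>-.22)&(abs(a)<.06)
    if r.sum()>20: print(c,'knob',r.sum(),cv2.minAreaRect(X[r][:,:2].astype(np.float32)))
    o=(P[...,0]>180)&(P[...,1]<130)&(P[...,2]<90)&(Z>.015)&(Z<.06)&(b<-.2)&(b>-.3)&(abs(a)<.04)
    if o.any(): print(c,'btn',o.sum(),a[o].mean(),b[o].mean(),b[o].min())
    save(c+'_%.0f'%(s['clock']*100),p)
E
python3 jar.py
```

```text
7.75 [0.55097091 0.02985497 0.36719899] [ -8.39 -12.55  -0.  ]
wrist jar 3377 [0.10492776 0.11530309 0.11648866] ((0.5502651333808899, 0.029954494908452034), 0.02255992963910103) rel nest x,y -0.0004503145223200754 -0.0034263887590521474
wrist knob 374 ((0.5710859894752502, -0.12858381867408752), (0.017195556312799454, 0.015024406835436821), 45.40016555786133)
wrist btn 32 0.000661535948474315 -0.252832553080381 -0.25647417256892907
top jar 87 [0.10109238 0.11381258 0.11763387] ((0.5428441762924194, 0.03636632114648819), 0.020802363753318787) rel nest x,y -0.0063916269240618185 0.004376941557714949
side jar 338 [0.10133217 0.1142592  0.11743472] ((0.5491963028907776, 0.029013503342866898), 0.0227779820561409) rel nest x,y -0.0016901163024545147 -0.004127064024170627
```

The jar stands upright with its top at 0.115 m, 3.4 mm to the -y side of the nest. Now to the knob.

drive_tool(series=[{"ax": 0,"ay": 0,"az": 0,"dx": -2.1,"dy": -3.1,"dz": 0,"hand": 8.5},{"ax": 0,"ay": 0,"az": 0,"dx": -2.1,"dy": -3.1,"dz": 0,"hand": 8.5},{"ax": 0,"ay": 0,"az": 0,"dx": -2.1,"dy": -3.1,"dz": 0,"hand": 8.5},{"ax": 0,"ay": 0,"az": 0,"dx": -2.1,"dy": -3.2,"dz": 0,"hand": 8.5},{"ax": 0,"ay": 0,"az": 0.12,"dx": 0,"dy": 0,"dz": 0,"hand": 8.5},{"ax": 0,"ay": 0,"az": 0.12,"dx": 0,"dy": 0,"dz": 0,"hand": 8.5},{"ax": 0,"ay": 0,"az": 0.12,"dx": 0,"dy": 0,"dz": 0,"hand": 8.5},{"ax": 0,"ay": 0,"az": 0.12,"dx": 0,"dy": 0,"dz": 0,"hand": 8.5},{"ax": 0,"ay": 0,"az": 0.12,"dx": 0,"dy": 0,"dz": 0,"hand": 8.5},{"ax": 0,"ay": 0,"az": 0.12,"dx": 0,"dy": 0,"dz": 0,"hand": 8.5}])

```text
clock: 8.73
tool_pos: [0.5813, -0.1174, 0.3643]
tool_rot: [-0.001, 0.528, 0.849, -0.001]
contact_force: [-0.8, -0.6, -0.5]
grip_width: 0.0853
gripper_force: 0.0
```

drive_tool(series=[{"ax": 0,"ay": 0,"az": 0.12,"dx": 0,"dy": 0,"dz": 0,"hand": 8.5},{"ax": 0,"ay": 0,"az": 0.12,"dx": 0,"dy": 0,"dz": 0,"hand": 8.5},{"ax": 0,"ay": 0,"az": 0.12,"dx": 0,"dy": 0,"dz": 0,"hand": 8.5},{"ax": 0,"ay": 0,"az": 0.12,"dx": 0,"dy": 0,"dz": 0,"hand": 8.5},{"ax": 0,"ay": 0,"az": 0.12,"dx": 0,"dy": 0,"dz": 0,"hand": 8.5},{"ax": 0,"ay": 0,"az": 0.12,"dx": 0,"dy": 0,"dz": 0,"hand": 8.5},{"ax": 0,"ay": 0,"az": 0.12,"dx": 0,"dy": 0,"dz": 0,"hand": 8.5},{"ax": 0,"ay": 0,"az": 0.12,"dx": 0,"dy": 0,"dz": 0,"hand": 8.5},{"ax": 0,"ay": 0,"az": 0.12,"dx": 0,"dy": 0,"dz": 0,"hand": 8.5},{"ax": 0,"ay": 0,"az": 0.11,"dx": 0,"dy": 0,"dz": 0,"hand": 8.5}])

```text
clock: 9.57
tool_pos: [0.5812, -0.1173, 0.3645]
tool_rot: [-0.0, 0.913, 0.408, -0.001]
contact_force: [0.7, -0.2, -0.9]
grip_width: 0.0849
gripper_force: 0.0
```

drive_tool(series=[{"ax": 0,"ay": 0,"az": 0,"dx": 0,"dy": 0,"dz": 0,"hand": 8.5},{"ax": 0,"ay": 0,"az": 0,"dx": 0,"dy": 0,"dz": 0,"hand": 8.5},{"ax": 0,"ay": 0,"az": 0,"dx": 0,"dy": 0,"dz": 0,"hand": 8.5}])

```text
clock: 9.82
tool_pos: [0.5814, -0.1174, 0.3651]
tool_rot: [-0.0, 0.911, 0.412, -0.001]
contact_force: [0.2, -0.3, -0.5]
grip_width: 0.0848
gripper_force: 0.0
```

```bash
python3 jar.py; python3 - <<'E'
from h import *
s=readout.observe(); R=to([.5815,-.118,.237],s)
print(R, 'tool y az',np.degrees(np.arctan2(R[1][1,1],R[1][0,1])), s['joint_pos'].round(2))
E
```

```text
9.8167 [ 0.58140634 -0.11737424  0.36510438] [-0.04  0.05  0.  ]
wrist jar 5307 [0.10296958 0.11534184 0.11672508] ((0.5516800880432129, 0.02908943220973015), 0.022871412336826324) rel nest x,y 0.0007561571942925023 -0.0045644197764599225
wrist knob 1065 ((0.5829574465751648, -0.11696646362543106), (0.049788948148489, 0.012844461016356945), 49.21202850341797)
wrist btn 4 -0.00039316230523131317 -0.25274141460419064 -0.25360094907414205
top jar 275 [0.1045108  0.11491602 0.11779803] ((0.5492204427719116, 0.030246583744883537), 0.022636959329247475) rel nest x,y -0.001412478451961322 -0.0029253443582707545
top knob 85 ((0.5853458046913147, -0.11351237446069717), (0.040470682084560394, 0.016996169462800026), 46.44158172607422)
side jar 335 [0.10183831 0.11450875 0.11738346] ((0.5492259860038757, 0.028279663994908333), 0.02274850569665432) rel nest x,y -0.001812239313656135 -0.004851313931381097
(array([-0.03,  0.03, 12.86]), array([[ 6.61824846e-01,  7.49658458e-01, -2.62679860e-04],
       [ 7.49658476e-01, -6.61824877e-01, -4.33380522e-05],
       [-2.06336804e-04, -1.68237984e-04, -9.99999965e-01]])) tool y az -41.439197945873595 [-0.5   0.29  0.77  1.69 -0.21  1.24 -0.41]
```

drive_tool(series=[{"ax": 0,"ay": 0,"az": 0,"dx": 0,"dy": 0,"dz": 2,"hand": 7},{"ax": 0,"ay": 0,"az": 0,"dx": 0,"dy": 0,"dz": 2.5,"hand": 6},{"ax": 0,"ay": 0,"az": 0,"dx": 0,"dy": 0,"dz": 2.5,"hand": 6},{"ax": 0,"ay": 0,"az": 0,"dx": 0,"dy": 0,"dz": 2.5,"hand": 6},{"ax": 0,"ay": 0,"az": 0,"dx": 0,"dy": 0,"dz": 2,"hand": 6},{"ax": 0,"ay": 0,"az": 0,"dx": 0,"dy": 0,"dz": 1.2,"hand": 6},{"ax": 0,"ay": 0,"az": 0,"dx": 0,"dy": 0,"dz": 0,"hand": 4},{"ax": 0,"ay": 0,"az": 0,"dx": 0,"dy": 0,"dz": 0,"hand": 3},{"ax": 0,"ay": 0,"az": 0,"dx": 0,"dy": 0,"dz": 0,"hand": 2.5},{"ax": 0,"ay": 0,"az": 0,"dx": 0,"dy": 0,"dz": 0,"hand": 2.2}])

```text
clock: 10.8
tool_pos: [0.5821, -0.1177, 0.2402]
tool_rot: [0.0, 0.912, 0.41, 0.001]
contact_force: [-0.2, -0.2, 1.1]
grip_width: 0.0219
gripper_force: 0.0
```

drive_tool(series=[{"ax": 0,"ay": 0,"az": 0,"dx": 0,"dy": 0,"dz": 0,"hand": 2},{"ax": 0,"ay": 0,"az": 0,"dx": 0,"dy": 0,"dz": 0,"hand": 1.8},{"ax": 0,"ay": 0,"az": 0,"dx": 0,"dy": 0,"dz": 0,"hand": 1.5},{"ax": 0,"ay": 0,"az": 0,"dx": 0,"dy": 0,"dz": 0,"hand": 1},{"ax": 0,"ay": 0,"az": 0,"dx": 0,"dy": 0,"dz": 0,"hand": 1},{"ax": 0,"ay": 0,"az": 0,"dx": 0,"dy": 0,"dz": 0,"hand": 1}])

```text
clock: 11.3
tool_pos: [0.5826, -0.1182, 0.2402]
tool_rot: [0.001, 0.912, 0.41, 0.002]
contact_force: [4.3, -4.0, 3.8]
grip_width: 0.0151
gripper_force: 58.6
```

```bash
cat > st.py <<'E'
from h import *
s=readout.observe(); R=to(s['tool_pos'],s)[1]
o='log.npy'
print('t %.2f pos %s yaw %.4f F %s M %s w %.4f g %.1f j7 %.2f tq7 %.3f tq5 %.3f'%(s['clock'],s['tool_pos'].round(4),np.arctan2(R[1,1],R[0,1]),s['contact_force'].round(1),s['moment'].round(3),s['grip_width'],s['gripper_force'],s['joint_pos'][6],s['joint_torque'][6],s['joint_torque'][4]))
E
python3 st.py
```

```text
t 11.30 pos [ 0.5826 -0.1182  0.2402] yaw -0.7252 F [ 4.3 -4.   3.8] M [-0.479 -0.751  0.116] w 0.0151 g 58.6 j7 -0.33 tq7 -0.124 tq5 -0.345
```

drive_tool(series=[{"ax": 0,"ay": 0,"az": 0,"dx": 0,"dy": 0.1,"dz": 0,"hand": 1},{"ax": 0,"ay": 0,"az": 0,"dx": 0,"dy": 0,"dz": 0,"hand": 1},{"ax": 0,"ay": 0,"az": 0,"dx": 0,"dy": 0,"dz": 0,"hand": 1}])

```text
clock: 11.55
tool_pos: [0.5829, -0.1185, 0.2401]
tool_rot: [0.0, 0.912, 0.41, 0.001]
contact_force: [-0.0, -1.0, 7.7]
grip_width: 0.0153
gripper_force: 59.3
```

```bash
python3 st.py
```

```text
t 11.55 pos [ 0.5829 -0.1185  0.2401] yaw -0.7249 F [-0.  -1.   7.7] M [-0.048  0.068  0.108] w 0.0153 g 59.3 j7 -0.33 tq7 -0.106 tq5 -0.190
```

drive_tool(series=[{"ax": 0,"ay": 0,"az": 0.05,"dx": 0,"dy": 0,"dz": 0,"hand": 1},{"ax": 0,"ay": 0,"az": 0.05,"dx": 0,"dy": 0,"dz": 0,"hand": 1},{"ax": 0,"ay": 0,"az": 0.05,"dx": 0,"dy": 0,"dz": 0,"hand": 1},{"ax": 0,"ay": 0,"az": 0.05,"dx": 0,"dy": 0,"dz": 0,"hand": 1},{"ax": 0,"ay": 0,"az": 0,"dx": 0,"dy": 0,"dz": 0,"hand": 1},{"ax": 0,"ay": 0,"az": 0,"dx": 0,"dy": 0,"dz": 0,"hand": 1}])

```text
clock: 12.05
tool_pos: [0.5828, -0.1183, 0.2401]
tool_rot: [0.0, 0.948, 0.317, 0.001]
contact_force: [-0.9, 0.4, 10.3]
grip_width: 0.0151
gripper_force: 59.6
```

```bash
python3 st.py
```

```text
t 12.05 pos [ 0.5828 -0.1183  0.2401] yaw -0.9252 F [-0.9  0.4 10.3] M [0.058 0.387 0.002] w 0.0151 g 59.6 j7 -0.51 tq7 -0.250 tq5 -0.121
```

drive_tool(series=[{"ax": 0,"ay": 0,"az": 0.05,"dx": 0,"dy": 0,"dz": 0,"hand": 1},{"ax": 0,"ay": 0,"az": 0.05,"dx": 0,"dy": 0,"dz": 0,"hand": 1},{"ax": 0,"ay": 0,"az": 0.05,"dx": 0,"dy": 0,"dz": 0,"hand": 1},{"ax": 0,"ay": 0,"az": 0,"dx": 0,"dy": 0,"dz": 0,"hand": 1},{"ax": 0,"ay": 0,"az": 0,"dx": 0,"dy": 0,"dz": 0,"hand": 1}])

```text
clock: 12.47
tool_pos: [0.5827, -0.1182, 0.2401]
tool_rot: [-0.0, 0.969, 0.245, 0.001]
contact_force: [-3.2, 0.7, 11.1]
grip_width: 0.0152
gripper_force: 59.7
```

```bash
python3 st.py
```

```text
t 12.47 pos [ 0.5827 -0.1182  0.2401] yaw -1.0751 F [-3.2  0.7 11.1] M [0.203 0.428 0.092] w 0.0152 g 59.7 j7 -0.64 tq7 -0.268 tq5 -0.074
```

drive_tool(series=[{"ax": 0,"ay": 0,"az": 0.03,"dx": 0,"dy": 0,"dz": 0,"hand": 1},{"ax": 0,"ay": 0,"az": 0,"dx": 0,"dy": 0,"dz": 0,"hand": 1},{"ax": 0,"ay": 0,"az": 0,"dx": 0,"dy": 0,"dz": 0,"hand": 1}])

```text
clock: 12.72
tool_pos: [0.5827, -0.1181, 0.2401]
tool_rot: [-0.0, 0.973, 0.231, 0.001]
contact_force: [-2.3, 0.4, 10.9]
grip_width: 0.015
gripper_force: 59.8
```

```bash
python3 st.py
```

```text
t 12.72 pos [ 0.5827 -0.1181  0.2401] yaw -1.1047 F [-2.3  0.4 10.9] M [0.241 0.581 0.158] w 0.0150 g 59.8 j7 -0.67 tq7 -0.266 tq5 -0.098
```

drive_tool(series=[{"ax": 0,"ay": 0,"az": 0.03,"dx": 0,"dy": 0,"dz": 0,"hand": 1},{"ax": 0,"ay": 0,"az": 0,"dx": 0,"dy": 0,"dz": 0,"hand": 1},{"ax": 0,"ay": 0,"az": 0,"dx": 0,"dy": 0,"dz": 0,"hand": 1}])

```text
clock: 12.97
tool_pos: [0.5827, -0.1181, 0.2401]
tool_rot: [-0.0, 0.976, 0.216, 0.001]
contact_force: [-3.6, 0.8, 11.1]
grip_width: 0.0152
gripper_force: 59.8
```

```bash
python3 st.py
```

```text
t 12.97 pos [ 0.5827 -0.1181  0.2401] yaw -1.1346 F [-3.6  0.8 11.1] M [0.237 0.503 0.157] w 0.0152 g 59.8 j7 -0.69 tq7 -0.313 tq5 -0.112
```

drive_tool(series=[{"ax": 0,"ay": 0,"az": 0.03,"dx": 0,"dy": 0,"dz": 0,"hand": 1},{"ax": 0,"ay": 0,"az": 0,"dx": 0,"dy": 0,"dz": 0,"hand": 1},{"ax": 0,"ay": 0,"az": 0,"dx": 0,"dy": 0,"dz": 0,"hand": 1}])

```text
clock: 13.22
tool_pos: [0.5827, -0.1181, 0.2401]
tool_rot: [-0.0, 0.979, 0.202, 0.001]
contact_force: [-2.5, 1.5, 10.6]
grip_width: 0.0152
gripper_force: 59.8
```

```bash
python3 st.py
```

```text
t 13.22 pos [ 0.5827 -0.1181  0.2401] yaw -1.1646 F [-2.5  1.5 10.6] M [0.307 0.576 0.122] w 0.0152 g 59.8 j7 -0.72 tq7 -0.272 tq5 -0.070
```

```bash
cat > st.py <<'E'
from h import *
L=[readout.observe()]
for _ in range(2): vision.camera('top'); L.append(readout.observe())
s=L[-1]; R=to(s['tool_pos'],s)[1]; a=lambda f:np.mean([f(q) for q in L],axis=0)
print('t %.2f turn %.3f F %s Mz %.3f tq7 %.3f w %.4f'%(s['clock'],-.7249-np.arctan2(R[1,1],R[0,1]),a(lambda q:q['contact_force']).round(1),a(lambda q:q['moment'][2]),a(lambda q:q['joint_torque'][6]),s['grip_width']))
E
python3 st.py
```

```text
t 13.32 turn 0.440 F [-2.6  1.1 11.1] Mz 0.172 tq7 -0.210 w 0.0148
```

drive_tool(series=[{"ax": 0,"ay": 0,"az": 0.03,"dx": 0,"dy": 0,"dz": 0,"hand": 1},{"ax": 0,"ay": 0,"az": 0,"dx": 0,"dy": 0,"dz": 0,"hand": 1}])

```text
clock: 13.48
tool_pos: [0.5827, -0.118, 0.2401]
tool_rot: [-0.0, 0.982, 0.186, 0.001]
contact_force: [-3.5, 1.5, 11.4]
grip_width: 0.0149
gripper_force: 59.9
```

```bash
python3 st.py
```

```text
t 13.58 turn 0.470 F [-3.3  1.4 11.5] Mz 0.150 tq7 -0.426 w 0.0157
```

drive_tool(series=[{"ax": 0,"ay": 0,"az": 0.03,"dx": 0,"dy": 0,"dz": 0,"hand": 1},{"ax": 0,"ay": 0,"az": 0,"dx": 0,"dy": 0,"dz": 0,"hand": 1}])

```text
clock: 13.75
tool_pos: [0.5827, -0.118, 0.2401]
tool_rot: [-0.0, 0.985, 0.172, 0.001]
contact_force: [-3.4, 1.7, 11.7]
grip_width: 0.0152
gripper_force: 59.9
```

```bash
python3 st.py
```

```text
t 13.85 turn 0.500 F [-2.8  1.7 11.9] Mz 0.220 tq7 -0.446 w 0.0151
```

drive_tool(series=[{"ax": 0,"ay": 0,"az": 0.03,"dx": 0,"dy": 0,"dz": 0,"hand": 1},{"ax": 0,"ay": 0,"az": 0,"dx": 0,"dy": 0,"dz": 0,"hand": 1}])

```text
clock: 14.02
tool_pos: [0.5827, -0.1179, 0.2401]
tool_rot: [-0.0, 0.988, 0.157, 0.001]
contact_force: [-3.1, 1.6, 11.0]
grip_width: 0.0151
gripper_force: 59.9
```

```bash
python3 st.py
```

```text
t 14.12 turn 0.530 F [-2.9  1.9 11.7] Mz 0.220 tq7 -0.463 w 0.0151
```

drive_tool(series=[{"ax": 0,"ay": 0,"az": 0.03,"dx": 0,"dy": 0,"dz": 0,"hand": 1},{"ax": 0,"ay": 0,"az": 0,"dx": 0,"dy": 0,"dz": 0,"hand": 1}])

```text
clock: 14.28
tool_pos: [0.5826, -0.1179, 0.24]
tool_rot: [-0.0, 0.99, 0.142, 0.001]
contact_force: [-3.5, 1.8, 11.3]
grip_width: 0.015
gripper_force: 60.0
```

```bash
python3 st.py
```

```text
t 14.38 turn 0.560 F [-3.   1.7 11.6] Mz 0.229 tq7 -0.468 w 0.0152
```

drive_tool(series=[{"ax": 0,"ay": 0,"az": 0.03,"dx": 0,"dy": 0,"dz": 0,"hand": 1},{"ax": 0,"ay": 0,"az": 0,"dx": 0,"dy": 0,"dz": 0,"hand": 1}])

```text
clock: 14.55
tool_pos: [0.5827, -0.1179, 0.2401]
tool_rot: [-0.001, 0.992, 0.127, 0.001]
contact_force: [-3.1, 2.7, 12.7]
grip_width: 0.0149
gripper_force: 60.0
```

```bash
python3 st.py
```

```text
t 14.65 turn 0.589 F [-3.2  2.  12. ] Mz 0.233 tq7 -0.507 w 0.0152
```

drive_tool(series=[{"ax": 0,"ay": 0,"az": 0.03,"dx": 0,"dy": 0,"dz": 0,"hand": 1},{"ax": 0,"ay": 0,"az": 0,"dx": 0,"dy": 0,"dz": 0,"hand": 1}])

```text
clock: 14.82
tool_pos: [0.5827, -0.1178, 0.2401]
tool_rot: [-0.001, 0.994, 0.112, 0.001]
contact_force: [-3.7, 2.0, 12.3]
grip_width: 0.015
gripper_force: 60.0
```

```bash
python3 st.py
```

```text
t 14.92 turn 0.620 F [-3.7  2.  12.4] Mz 0.192 tq7 -0.440 w 0.0148
```

drive_tool(series=[{"ax": 0,"ay": 0,"az": 0.03,"dx": 0,"dy": 0,"dz": 0,"hand": 1},{"ax": 0,"ay": 0,"az": 0,"dx": 0,"dy": 0,"dz": 0,"hand": 1}])

```text
clock: 15.08
tool_pos: [0.5826, -0.1178, 0.2401]
tool_rot: [-0.001, 0.995, 0.097, 0.001]
contact_force: [-3.2, 3.1, 12.3]
grip_width: 0.0146
gripper_force: 60.1
```

```bash
python3 st.py
```

```text
t 15.18 turn 0.649 F [-3.8  2.5 12.2] Mz 0.205 tq7 -0.481 w 0.0152
```

drive_tool(series=[{"ax": 0,"ay": 0,"az": 0.03,"dx": 0,"dy": 0,"dz": 0,"hand": 1},{"ax": 0,"ay": 0,"az": 0,"dx": 0,"dy": 0,"dz": 0,"hand": 1}])

```text
clock: 15.35
tool_pos: [0.5826, -0.1178, 0.2401]
tool_rot: [-0.001, 0.997, 0.082, 0.001]
contact_force: [-2.9, 2.9, 12.4]
grip_width: 0.0152
gripper_force: 60.1
```

```bash
python3 st.py
```

```text
t 15.45 turn 0.679 F [-3.   2.5 12.2] Mz 0.233 tq7 -0.487 w 0.0152
```

No drop yet, so I continue.

drive_tool(series=[{"ax": 0,"ay": 0,"az": 0.03,"dx": 0,"dy": 0,"dz": 0,"hand": 1},{"ax": 0,"ay": 0,"az": 0,"dx": 0,"dy": 0,"dz": 0,"hand": 1}])

```text
clock: 15.62
tool_pos: [0.5826, -0.1177, 0.2401]
tool_rot: [-0.001, 0.998, 0.068, 0.0]
contact_force: [-4.1, 2.1, 11.8]
grip_width: 0.0149
gripper_force: 60.1
```

```bash
python3 st.py
```

```text
t 15.72 turn 0.709 F [-4.4  2.4 12.6] Mz 0.235 tq7 -0.489 w 0.0151
```

drive_tool(series=[{"ax": 0,"ay": 0,"az": 0.03,"dx": 0,"dy": 0,"dz": 0,"hand": 1},{"ax": 0,"ay": 0,"az": 0,"dx": 0,"dy": 0,"dz": 0,"hand": 1}])

```text
clock: 15.88
tool_pos: [0.5826, -0.1177, 0.2401]
tool_rot: [-0.001, 0.999, 0.053, 0.0]
contact_force: [-3.4, 2.8, 13.3]
grip_width: 0.0152
gripper_force: 60.2
```

```bash
python3 st.py
```

```text
t 15.98 turn 0.739 F [-3.5  2.4 12.8] Mz 0.266 tq7 -0.526 w 0.0156
```

drive_tool(series=[{"ax": 0,"ay": 0,"az": 0.03,"dx": 0,"dy": 0,"dz": 0,"hand": 1},{"ax": 0,"ay": 0,"az": 0,"dx": 0,"dy": 0,"dz": 0,"hand": 1}])

```text
clock: 16.15
tool_pos: [0.5826, -0.1176, 0.2401]
tool_rot: [-0.001, 0.999, 0.038, 0.0]
contact_force: [-5.2, 4.4, 14.0]
grip_width: 0.015
gripper_force: 60.2
```

```bash
python3 st.py
```

```text
t 16.25 turn 0.769 F [-4.5  3.3 13.3] Mz 0.290 tq7 -0.548 w 0.0149
```

drive_tool(series=[{"ax": 0,"ay": 0,"az": 0.03,"dx": 0,"dy": 0,"dz": 0,"hand": 1},{"ax": 0,"ay": 0,"az": 0,"dx": 0,"dy": 0,"dz": 0,"hand": 1}])

```text
clock: 16.42
tool_pos: [0.5826, -0.1176, 0.2401]
tool_rot: [-0.001, 1.0, 0.023, 0.0]
contact_force: [-4.9, 3.3, 13.0]
grip_width: 0.0152
gripper_force: 60.2
```

```bash
python3 st.py
```

```text
t 16.52 turn 0.799 F [-4.4  3.2 13.5] Mz 0.248 tq7 -0.485 w 0.0153
```

drive_tool(series=[{"ax": 0,"ay": 0,"az": 0.03,"dx": 0,"dy": 0,"dz": 0,"hand": 1},{"ax": 0,"ay": 0,"az": 0,"dx": 0,"dy": 0,"dz": 0,"hand": 1}])

```text
clock: 16.68
tool_pos: [0.5826, -0.1176, 0.2401]
tool_rot: [-0.001, 1.0, 0.008, 0.0]
contact_force: [-4.4, 3.3, 13.3]
grip_width: 0.0148
gripper_force: 60.2
```

```bash
python3 st.py
```

```text
t 16.78 turn 0.829 F [-4.4  3.4 13.4] Mz 0.276 tq7 -0.523 w 0.0149
```

drive_tool(series=[{"ax": 0,"ay": 0,"az": 0.03,"dx": 0,"dy": 0,"dz": 0,"hand": 1},{"ax": 0,"ay": 0,"az": 0,"dx": 0,"dy": 0,"dz": 0,"hand": 1}])

```text
clock: 16.95
tool_pos: [0.5827, -0.1175, 0.2401]
tool_rot: [-0.001, 1.0, -0.007, 0.0]
contact_force: [-3.8, 2.9, 14.2]
grip_width: 0.015
gripper_force: 60.3
```

```bash
python3 st.py
```

```text
t 17.05 turn 0.859 F [-4.1  3.4 13.7] Mz 0.311 tq7 -0.554 w 0.0150
```

drive_tool(series=[{"ax": 0,"ay": 0,"az": 0.03,"dx": 0,"dy": 0,"dz": 0,"hand": 1},{"ax": 0,"ay": 0,"az": 0,"dx": 0,"dy": 0,"dz": 0,"hand": 1}])

```text
clock: 17.22
tool_pos: [0.5827, -0.1175, 0.24]
tool_rot: [-0.001, 1.0, -0.022, 0.0]
contact_force: [-4.7, 4.3, 13.7]
grip_width: 0.015
gripper_force: 60.3
```

```bash
python3 st.py
```

```text
t 17.32 turn 0.889 F [-4.7  3.7 13.2] Mz 0.312 tq7 -0.533 w 0.0154
```

drive_tool(series=[{"ax": 0,"ay": 0,"az": 0.03,"dx": 0,"dy": 0,"dz": 0,"hand": 1},{"ax": 0,"ay": 0,"az": 0,"dx": 0,"dy": 0,"dz": 0,"hand": 1}])

```text
clock: 17.48
tool_pos: [0.5827, -0.1175, 0.24]
tool_rot: [-0.001, 0.999, -0.037, 0.0]
contact_force: [-4.1, 5.3, 14.1]
grip_width: 0.0153
gripper_force: 60.3
```

```bash
python3 st.py
```

```text
t 17.58 turn 0.919 F [-4.1  4.4 14.1] Mz 0.291 tq7 -0.547 w 0.0150
```

drive_tool(series=[{"ax": 0,"ay": 0,"az": 0.03,"dx": 0,"dy": 0,"dz": 0,"hand": 1},{"ax": 0,"ay": 0,"az": 0,"dx": 0,"dy": 0,"dz": 0,"hand": 1}])

```text
clock: 17.75
tool_pos: [0.5827, -0.1174, 0.2401]
tool_rot: [-0.001, 0.999, -0.052, 0.0]
contact_force: [-4.7, 3.8, 13.2]
grip_width: 0.0152
gripper_force: 60.4
```

```bash
python3 st.py
```

```text
t 17.85 turn 0.949 F [-4.7  4.  13.4] Mz 0.369 tq7 -0.596 w 0.0150
```

drive_tool(series=[{"ax": 0,"ay": 0,"az": 0.03,"dx": 0,"dy": 0,"dz": 0,"hand": 1},{"ax": 0,"ay": 0,"az": 0,"dx": 0,"dy": 0,"dz": 0,"hand": 1}])

```text
clock: 18.02
tool_pos: [0.5827, -0.1174, 0.2401]
tool_rot: [-0.001, 0.998, -0.067, 0.0]
contact_force: [-4.8, 4.1, 13.7]
grip_width: 0.0148
gripper_force: 60.3
```

```bash
python3 st.py
```

```text
t 18.12 turn 0.979 F [-4.6  4.  13.7] Mz 0.248 tq7 -0.532 w 0.0151
```

drive_tool(series=[{"ax": 0,"ay": 0,"az": 0.03,"dx": 0,"dy": 0,"dz": 0,"hand": 1},{"ax": 0,"ay": 0,"az": 0,"dx": 0,"dy": 0,"dz": 0,"hand": 1}])

```text
clock: 18.28
tool_pos: [0.5827, -0.1173, 0.2401]
tool_rot: [-0.001, 0.997, -0.082, 0.0]
contact_force: [-5.6, 4.0, 13.9]
grip_width: 0.0148
gripper_force: 60.4
```

```bash
python3 st.py
```

```text
t 18.38 turn 1.009 F [-4.8  4.5 14.1] Mz 0.310 tq7 -0.580 w 0.0149
```

drive_tool(series=[{"ax": 0,"ay": 0,"az": 0.03,"dx": 0,"dy": 0,"dz": 0,"hand": 1},{"ax": 0,"ay": 0,"az": 0,"dx": 0,"dy": 0,"dz": 0,"hand": 1}])

```text
clock: 18.55
tool_pos: [0.5827, -0.1173, 0.2401]
tool_rot: [-0.001, 0.995, -0.097, 0.0]
contact_force: [-4.1, 4.6, 14.1]
grip_width: 0.0151
gripper_force: 60.4
```

```bash
python3 st.py
```

```text
t 18.65 turn 1.039 F [-4.3  4.2 14.2] Mz 0.315 tq7 -0.580 w 0.0149
```

drive_tool(series=[{"ax": 0,"ay": 0,"az": 0.03,"dx": 0,"dy": 0,"dz": 0,"hand": 1},{"ax": 0,"ay": 0,"az": 0,"dx": 0,"dy": 0,"dz": 0,"hand": 1}])

```text
clock: 18.82
tool_pos: [0.5827, -0.1173, 0.2401]
tool_rot: [-0.001, 0.994, -0.112, 0.0]
contact_force: [-4.2, 4.0, 14.4]
grip_width: 0.0154
gripper_force: 60.4
```

```bash
python3 st.py
```

```text
t 18.92 turn 1.069 F [-4.6  4.4 14.3] Mz 0.341 tq7 -0.575 w 0.0149
```

drive_tool(series=[{"ax": 0,"ay": 0,"az": 0.03,"dx": 0,"dy": 0,"dz": 0,"hand": 1},{"ax": 0,"ay": 0,"az": 0,"dx": 0,"dy": 0,"dz": 0,"hand": 1}])

```text
clock: 19.08
tool_pos: [0.5827, -0.1172, 0.24]
tool_rot: [-0.001, 0.992, -0.127, 0.0]
contact_force: [-5.4, 4.1, 14.0]
grip_width: 0.015
gripper_force: 60.5
```

```bash
python3 st.py
```

```text
t 19.18 turn 1.098 F [-4.7  4.8 14.2] Mz 0.359 tq7 -0.608 w 0.0151
```

drive_tool(series=[{"ax": 0,"ay": 0,"az": 0.03,"dx": 0,"dy": 0,"dz": 0,"hand": 1},{"ax": 0,"ay": 0,"az": 0,"dx": 0,"dy": 0,"dz": 0,"hand": 1}])

```text
clock: 19.35
tool_pos: [0.5827, -0.1172, 0.2401]
tool_rot: [-0.001, 0.99, -0.142, 0.0]
contact_force: [-4.9, 4.7, 14.0]
grip_width: 0.0153
gripper_force: 60.5
```

```bash
python3 st.py
```

```text
t 19.45 turn 1.128 F [-4.5  4.7 14.4] Mz 0.361 tq7 -0.600 w 0.0152
```

drive_tool(series=[{"ax": 0,"ay": 0,"az": 0.03,"dx": 0,"dy": 0,"dz": 0,"hand": 1},{"ax": 0,"ay": 0,"az": 0,"dx": 0,"dy": 0,"dz": 0,"hand": 1}])

```text
clock: 19.62
tool_pos: [0.5827, -0.1172, 0.2401]
tool_rot: [-0.001, 0.988, -0.156, 0.0]
contact_force: [-4.2, 5.0, 15.2]
grip_width: 0.0153
gripper_force: 60.4
```

```bash
python3 st.py
```

```text
t 19.72 turn 1.159 F [-4.8  5.3 14.6] Mz 0.258 tq7 -0.504 w 0.0149
```

drive_tool(series=[{"ax": 0,"ay": 0,"az": 0.03,"dx": 0,"dy": 0,"dz": 0,"hand": 1},{"ax": 0,"ay": 0,"az": 0,"dx": 0,"dy": 0,"dz": 0,"hand": 1}])

```text
clock: 19.88
tool_pos: [0.5827, -0.1171, 0.2401]
tool_rot: [-0.001, 0.985, -0.171, 0.0]
contact_force: [-5.1, 5.2, 14.6]
grip_width: 0.0154
gripper_force: 60.4
```

```bash
python3 st.py
```

```text
t 19.98 turn 1.189 F [-5.   5.3 14.6] Mz 0.236 tq7 -0.446 w 0.0152
```

The torque drops from 0.36 to 0.24 from about 1.14 rad. From here I take smaller steps.

drive_tool(series=[{"ax": 0,"ay": 0,"az": 0.02,"dx": 0,"dy": 0,"dz": 0,"hand": 1},{"ax": 0,"ay": 0,"az": 0,"dx": 0,"dy": 0,"dz": 0,"hand": 1}])

```text
clock: 20.15
tool_pos: [0.5827, -0.1171, 0.2401]
tool_rot: [-0.001, 0.984, -0.181, 0.0]
contact_force: [-4.6, 5.8, 15.2]
grip_width: 0.0152
gripper_force: 60.4
```

```bash
python3 st.py
```

```text
t 20.25 turn 1.209 F [-4.7  5.7 14.6] Mz 0.154 tq7 -0.345 w 0.0152
```

drive_tool(series=[{"ax": 0,"ay": 0,"az": 0.02,"dx": 0,"dy": 0,"dz": 0,"hand": 1},{"ax": 0,"ay": 0,"az": 0,"dx": 0,"dy": 0,"dz": 0,"hand": 1}])

```text
clock: 20.42
tool_pos: [0.5827, -0.1171, 0.2401]
tool_rot: [-0.001, 0.982, -0.191, 0.0]
contact_force: [-4.8, 6.1, 14.4]
grip_width: 0.0148
gripper_force: 60.3
```

```bash
python3 st.py; python3 jar.py
```

```text
t 20.52 turn 1.229 F [-5.2  5.7 14.8] Mz 0.092 tq7 -0.262 w 0.0149
20.5167 [ 0.58273731 -0.11709636  0.24005063] [-0.08  0.13 -0.  ]
wrist knob 2392 ((0.580212414264679, -0.11638659983873367), (0.014225603081285954, 0.04197071120142937), 68.22311401367188)
wrist btn 111 0.0007256042383521064 -0.2510774616014405 -0.25514581953642546
top jar 273 [0.10590933 0.11516494 0.11778493] ((0.549024760723114, 0.03205648809671402), 0.022327043116092682) rel nest x,y -0.0012311326084375814 -0.001113861457517137
top knob 31 ((0.5652897357940674, -0.10847989469766617), (0.013002164661884308, 0.012510957196354866), 88.8883285522461)
side jar 338 [0.10218471 0.11457394 0.11754944] ((0.5486536026000977, 0.031250230967998505), 0.022955095395445824) rel nest x,y -0.001760436916136785 -0.0018264061103367706
```

drive_tool(series=[{"ax": 0,"ay": 0,"az": 0.02,"dx": 0,"dy": 0,"dz": 0,"hand": 1},{"ax": 0,"ay": 0,"az": 0,"dx": 0,"dy": 0,"dz": 0,"hand": 1}])

```text
clock: 20.83
tool_pos: [0.5827, -0.1171, 0.24]
tool_rot: [-0.001, 0.98, -0.201, 0.0]
contact_force: [-4.7, 5.7, 15.2]
grip_width: 0.0151
gripper_force: 60.3
```

```bash
python3 st.py
```

```text
t 20.93 turn 1.249 F [-5.   5.9 14.5] Mz 0.107 tq7 -0.262 w 0.0153
```

drive_tool(series=[{"ax": 0,"ay": 0,"az": 0.02,"dx": 0,"dy": 0,"dz": 0,"hand": 1},{"ax": 0,"ay": 0,"az": 0,"dx": 0,"dy": 0,"dz": 0,"hand": 1}])

```text
clock: 21.1
tool_pos: [0.5828, -0.1171, 0.2401]
tool_rot: [-0.001, 0.978, -0.21, 0.0]
contact_force: [-5.1, 5.5, 14.0]
grip_width: 0.0151
gripper_force: 60.5
```

```bash
python3 st.py
```

```text
t 21.20 turn 1.268 F [-4.5  5.3 14.1] Mz 0.373 tq7 -0.533 w 0.0154
```

drive_tool(series=[{"ax": 0,"ay": 0,"az": 0.015,"dx": 0,"dy": 0,"dz": 0,"hand": 1},{"ax": 0,"ay": 0,"az": 0,"dx": 0,"dy": 0,"dz": 0,"hand": 1}])

```text
clock: 21.37
tool_pos: [0.5828, -0.117, 0.24]
tool_rot: [-0.001, 0.976, -0.217, 0.0]
contact_force: [-4.2, 5.4, 14.3]
grip_width: 0.0151
gripper_force: 60.6
```

```bash
python3 st.py
```

```text
t 21.47 turn 1.283 F [-5.   5.4 14.8] Mz 0.419 tq7 -0.548 w 0.0151
```

drive_tool(series=[{"ax": 0,"ay": 0,"az": -0.03,"dx": 0,"dy": 0,"dz": 0,"hand": 1},{"ax": 0,"ay": 0,"az": 0,"dx": 0,"dy": 0,"dz": 0,"hand": 1}])

```text
clock: 21.63
tool_pos: [0.5827, -0.1171, 0.2401]
tool_rot: [-0.001, 0.979, -0.202, 0.0]
contact_force: [-4.3, 6.1, 14.6]
grip_width: 0.0151
gripper_force: 60.3
```

```bash
python3 st.py; python3 jar.py | grep -E 'btn|jar'
```

```text
t 21.73 turn 1.254 F [-4.6  6.1 14.7] Mz 0.126 tq7 0.140 w 0.0152
wrist btn 114 0.0007471299607207175 -0.2482549109695386 -0.2517965420506042
top jar 275 [0.10622483 0.11521822 0.11767494] ((0.5488418340682983, 0.03215273097157478), 0.02244279347360134) rel nest x,y -0.0013903186006188825 -0.000981995289286365
side jar 335 [0.10066922 0.11436312 0.11756658] ((0.5503249764442444, 0.031235912814736366), 0.023785728961229324) rel nest x,y -0.00012778001182679687 -0.002184720867013325
```

The torque came back to 0.4 just past the notch and falls to about 0.1 on easing back. The button has sunk about 4.5 mm, so the pin is in and I let go.

drive_tool(series=[{"ax": 0,"ay": 0,"az": 0,"dx": 0,"dy": 0,"dz": 0,"hand": 1.7},{"ax": 0,"ay": 0,"az": 0,"dx": 0,"dy": 0,"dz": 0,"hand": 2.5},{"ax": 0,"ay": 0,"az": 0,"dx": 0,"dy": 0,"dz": 0,"hand": 4},{"ax": 0,"ay": 0,"az": 0,"dx": 0,"dy": 0,"dz": 0,"hand": 5},{"ax": 0,"ay": 0,"az": 0,"dx": 0,"dy": 0,"dz": 0,"hand": 6},{"ax": 0,"ay": 0,"az": 0,"dx": 0,"dy": 0,"dz": 0,"hand": 6}])

```text
clock: 22.38
tool_pos: [0.5822, -0.1183, 0.2386]
tool_rot: [0.0, 0.979, -0.203, -0.0]
contact_force: [0.5, 0.8, 0.1]
grip_width: 0.0598
gripper_force: 0.0
```

drive_tool(series=[{"ax": 0,"ay": 0,"az": 0,"dx": 0,"dy": 0,"dz": -1,"hand": 6},{"ax": 0,"ay": 0,"az": 0,"dx": 0,"dy": 0,"dz": -2,"hand": 6},{"ax": 0,"ay": 0,"az": 0,"dx": 0,"dy": 0,"dz": -3,"hand": 6},{"ax": 0,"ay": 0,"az": 0,"dx": 0,"dy": 0,"dz": -3,"hand": 6},{"ax": 0,"ay": 0,"az": 0,"dx": 0,"dy": 0,"dz": -3,"hand": 6},{"ax": 0,"ay": 0,"az": 0,"dx": 0,"dy": 0,"dz": -2,"hand": 6},{"ax": 0,"ay": 0,"az": 0,"dx": 0,"dy": 0,"dz": 0,"hand": 6},{"ax": 0,"ay": 0,"az": 0,"dx": 0,"dy": 0,"dz": 0,"hand": 6}])

```text
clock: 23.05
tool_pos: [0.5824, -0.1185, 0.3802]
tool_rot: [-0.0, 0.979, -0.203, 0.001]
contact_force: [-0.3, 0.9, -0.3]
grip_width: 0.06
gripper_force: 0.0
```

```bash
python3 jar.py; ls -t pics | head -3; cp pics/wrist_$(ls -t pics|grep wrist_|head -1|sed 's/wrist_//') pics/wfin.png
```

```text
23.05 [ 0.58243549 -0.11849278  0.3802424 ] [-0.11 -0.01 -0.  ]
wrist jar 1249 [0.09974613 0.11473778 0.11650962] ((0.5606528520584106, 0.026590730994939804), 0.0201150830835104) rel nest x,y 0.009022171609318213 -0.00885803817238449
wrist knob 1030 ((0.5831578969955444, -0.11754439026117325), (0.0142521308735013, 0.04975559934973717), 67.25133514404297)
wrist btn 36 0.0003604441978332121 -0.248101058377045 -0.2510900490323537
top jar 274 [0.1054469  0.11496521 0.11782694] ((0.5488903522491455, 0.03229282423853874), 0.02227678708732128) rel nest x,y -0.0013139794958472685 -0.0008548947634899516
top knob 93 ((0.5773131251335144, -0.11491914838552475), (0.014926339499652386, 0.04018934816122055), 69.4841537475586)
side jar 336 [0.10140967 0.11446108 0.11737681] ((0.5496271252632141, 0.03219252824783325), 0.023244164884090424) rel nest x,y -0.000613634398365064 -0.0011048196608924765
side_2305.png
top_2305.png
wrist_2305.png
```

View pics/wfin.png

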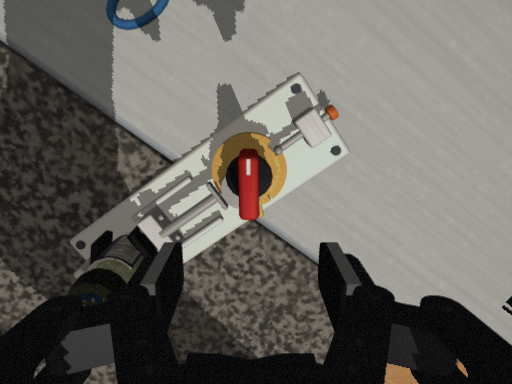

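The last picture shows the knob at (250,185) still turned about 1.25 rad after release. The jaw is shut on the jar at (115,265) and the orange button at (333,112) has sunk. Handing in.

```bash
python3 -c "
from bench import arm
print(arm.sign_off())"
```

```text
the job is handed in; nothing more can be done
None
```

The jar stands upright in the nest, about 1 mm from the nest point. The knob stayed turned about 1.25 rad after I let go, with the pin in the notch and the jaw shut on the jar; the job is handed in at 23 s, but no verdict came back.

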